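# Hold the spring clip open over the recipe card

### The arm

A 7-joint arm with a two-finger parallel gripper is mounted at the origin on a cart in front of the work surface, level with it; the furniture and walls round the work are solid. World frame = base frame: x ahead of the robot, y to its left, z up, the work surface at z = 0. Lengths are in mm, angles in rad, forces in N, time in s.
With the tool pointing down it reaches from about 400 to 900 mm from the base axis. Payload 5.5 kg.
Tool frame: the origin (TCP) lies on the centre line of the jaws, within the pads' length; the fingertips stand tip_extent ahead of it and the grasp point (between the pads) lies 11 mm behind it (tip_extent is the distance from the TCP to the fingertips, in mm); z points along the fingers, y is the direction in which the jaws open and shut (so a half turn about z gives the same grasp; the last joint's range is limited). The gripper opens to 92 mm and grips with 3 to 60 N. Pads are 19 mm wide; open, the fingers measure 130 mm over their backs; the gripper's body (75 mm by 190 mm) begins 47 mm behind the grasp point.
Start: joints at [-1.032, 0.501, -0.427, 1.55, 0.221, 1.138, -0.21], TCP at [176.968, 625.445, 234.729] pointing down, gripper open.
Joint ranges: [-2.88, 2.88], [-0.31, 2.03], [-1.54, 1.56], [0.2, 2.42], [-1.41, 4.55], [0.19, 2.02], [-2.57, 2.57]. Speed limits (rad/s): [2.57, 2.57, 3.14, 3.14, 3.14, 3.14, 3.14].

### API

Orientations are given as a unit quaternion [w, x, y, z].
In Python, from workcell import get_obs, grab_frame, camera_info, sign_off, tip_extent gives the robot as it stands.
- The arm moves only by the shell command python3 -m jog 'ROWS' [FORCE]. ROWS is JSON, a list of rows, each a list of 5 numbers: the finger opening in cm, from 0 to 9.18, then the shift along the tool's x, y, z in cm, then the turn about the tool's z in rad. A call has 1 to 12 rows; each row shifts and turns the pose as measured when the row begins, along the tool's axes as they then stand; what a row does not reach is not made up. A row lasts 1/8 s, in which the tool goes at most 62.5 mm and 10.7 degrees, less where a joint would pass 70% of its speed; a pose out of reach is approached as far as the arm can. A call is refused whole if a number of a shift passes 6.25 or a number of a turn 0.188, either way. A call with a gripper value outside its range is refused whole. The fingers move at their own pace and stop on an object; FORCE is the grip in N (left out, the last holds). Time passes only in rows, so rows that do not move let the fingers close. It gives the time, the measured TCP pose, the force and the opening at its end, in the units of the state.
- get_obs(): the state, without advancing time (a new reading comes with each control period).
- grab_frame(name): name is "scene" or "top" or "wrist"; returns the picture (384x512x3 uint8, red, green, blue); there is no depth.
- camera_info(name): a dict with "K" (3x3 intrinsics, pixels), "rvec" (rotation vector, rad) and "tvec" (3), from world to camera coordinates, as OpenCV has them. Camera axes: x right, y down, z forward; pixel columns grow to the right and rows downward; lengths in mm; the calibration is good to about 2 mm. A picture is of the moment at which its call begins: read the wrist's pose just before it. camera_info takes no time and is no camera call; for the wrist camera it gives the pose at the moment of the call.
- sign_off(): hands the job in, once; it reports no verdict.
The state is a dict: "t": time; "qpos": joint angles; "dq": joint speeds; "joint_torque": joint torques, N m; "tool_pos": TCP position; "eef_rot": TCP orientation; "wrist_force": force on the tool from outside, world axes, zero at the start; "wrist_torque": the same for the moment, N m; "grip_width": finger opening in mm.
Only numpy, scipy, OpenCV 4.12 (cv2) and the standard library are available. Lean on these libraries where they do the work, as an engineer would, in place of code of your own. Each camera call takes 0.05 s, during which the arm holds its last target.

### The job

Squeeze the thumb tabs of the wider of the two spring clips so that it opens, lift it off the rail while it gapes, and bring it down over the middle of the top edge of the recipe card standing in the wooden block, square to the card, with one jaw in front and one behind, their lips at least a centimetre below the edge. Finish while still holding it there in the gripper, squeezed well open against its spring with both jaws clear of the card and nothing of it touching card or block, so that I can slip a second card in. Leave the narrower clip on the rail and do not shift the card, the glass, the spoon or the keys.

Things in the scene. Friction and masses are not known exactly. Their poses are not given: they have to be found in the camera images.
- wide_clip: Plain steel spring clip, jaws 60 mm long (y), parked astride the rail, jaws down, two thumb tabs up. Origin = its middle, on the axis of its 12 mm spring barrel; z up, y along the jaws, x from jaw to jaw. About 80 g. When squeezed the jaws swing apart equally.
- wide_clip_far_lip (a point): Middle of the lip (a 5 mm thick bead) of the wide clip's jaw on the clip's +x side, 38 mm below the clip's middle when parked. The two lips' centres are about 9 mm apart when parked and about 38 mm apart when the tabs are squeezed to their stop.
- wide_clip_near_lip (a point): Middle of the lip of the wide clip's other jaw, on the clip's -x side.
- narrow_clip: Plain steel spring clip, jaws 34 mm long (y), parked astride the rail, jaws down, two thumb tabs up. Origin = its middle, on the axis of its 12 mm spring barrel; z up, y along the jaws, x from jaw to jaw. Same section as the wide clip; must stay on the rail. The two clips change places from run to run.
- rail: Fixed parking rail: an upright light wooden strip, 4 mm thick (x), 210 mm long (y), top edge 70 mm above the worktop, on a wooden foot 75 x 230 x 16 mm. Origin = underside centre; z up. The clips sit 55 mm to either side of its middle.
- card_stand: Loose wooden block 60 x 125 x 24 mm (600 g) with a stiff white recipe card standing upright in it: card 3 mm thick (x), 105 mm wide (y), top edge 145 mm above the worktop. Origin = underside centre; z up.
- card_top (a point): Middle of the top edge of the card; x is square to the card's faces, y along the edge, z up.
- tumbler: Glass tumbler, 70 mm wide, 112 mm high, standing; a bystander. Origin = underside centre.
- spoon: Teaspoon 132 mm long lying on the worktop; a bystander.
- door_keys: Bunch of keys lying on the worktop, about 100 x 120 x 8 mm; a bystander.
- wide_clip_tabs (a point): Midway between the wide clip's thumb tabs, 34 mm above the clip's middle. Each tab is 26 mm wide (y) with a 6 mm bead at its end; the pair measures 52 mm over all (across x) when parked, about 26 mm squeezed to the stop, where the beads rise 3 mm and the lips lie 36 mm below the clip's middle. The spring takes about 4 N per tab to start, 8 N at the stop; grip 15 to 25 N.
Things that resemble listed ones, but are neither listed nor needed, are in the scene too. Leave any black, blue or green look-alike of the wide_clip alone.

How it is judged (in metres and radians):
On the way:
1. the wide clip is off the rail, lifted at least 4 cm, gaping in the gripper (z of wide_clip in the frame of rail above 0.116 m and distance between wide_clip_far_lip and wide_clip_near_lip above 0.022 m and contact force between wide_clip and rail below 0.3 N and contact force between the fingers and wide_clip above 1 N), for 0.2 s.
At the end, for the whole second after the job is handed in: Wide clip held open in the fingers, at rest: lip centres over 22 mm apart, one each side of the card, over 5 mm from its mid-plane and over 8 mm below its top edge; centred within 15 mm, parallel within 0.2 rad, upright within 0.25 rad; touching neither card, block nor rail (distance between wide_clip_far_lip and wide_clip_near_lip above 0.022 m and ((x of wide_clip_far_lip in the frame of card_top above 0.005 m and x of wide_clip_near_lip in the frame of card_top below -0.005 m) or (x of wide_clip_near_lip in the frame of card_top above 0.005 m and x of wide_clip_far_lip in the frame of card_top below -0.005 m)) and z of each of wide_clip_far_lip, wide_clip_near_lip in the frame of card_top below -0.008 m and y of wide_clip in the frame of card_top between -0.015 and 0.015 m and angle between the y axis of wide_clip and the y axis of card_top, either way round below 0.2 rad and angle between wide_clip's own z axis and vertical below 0.25 rad and contact force between wide_clip and card_stand below 0.3 N and contact force between wide_clip and rail below 0.3 N and contact force between the fingers and wide_clip above 1 N and linear speed of wide_clip below 0.03 m/s); the arm keeps its last pose, push and grip.
It fails at once if the narrow clip is moved more than 1 cm (distance of narrow_clip from where it was at the start of the episode above 0.01 m).
It fails at once if the card stand is shifted more than 1 cm or tipped (distance of card_stand from where it was at the start of the episode above 0.01 m or angle between card_stand's own z axis and vertical above 0.15 rad).
It fails at once if the glass, spoon or keys are moved more than 2 cm (distance of any of tumbler, spoon, door_keys from where it was at the start of the episode above 0.02 m).
It also fails if it takes over 45 s, if anything falls off the work surface, if the arm or the gripper's body presses on something with over 40 N, if the wrist force passes 120 N, or if a joint passes its speed limit or range.

## Working session

There is one attempt and no reset: what is moved stays moved. The work goes in short steps, Python scripts to look and compute and a shell command to move; the robot and the scene stay as the last step left them, time stands still between calls to the robot, and variables do not carry over. Pictures are saved under pics/ and viewed, and the job is handed in when it is done.

```bash
mkdir -p pics; ls; python3 - <<'E'
from workcell import get_obs, grab_frame, camera_info, tip_extent
import cv2
print(get_obs()); print(tip_extent)
for n in ("scene","top","wrist"):
    print(n,camera_info(n))
    cv2.imwrite(f"pics/{n}0.png",cv2.cvtColor(grab_frame(n),cv2.COLOR_RGB2BGR))
E
```

```text
pics
{'t': 0.0, 'qpos': array([-1.03179525,  0.50184991, -0.42674512,  1.55147573,  0.22081794,
        1.1382987 , -0.21029574]), 'dq': array([ 7.14505008e-05, -1.75121040e-03,  6.60435425e-04, -2.91048448e-04,
        5.19579683e-04,  1.10459768e-03,  8.26575533e-05]), 'joint_torque': array([ 2.87705498e-04, -5.66585791e+01, -5.81588253e+00, -2.79127496e+01,
       -6.85121189e-02,  3.09490529e-02,  1.83412903e-04]), 'tool_pos': array([176.89123253, 624.73956422, 233.66228066]), 'eef_rot': array([-1.48970928e-04,  1.37448291e-01,  9.90508451e-01, -9.76433625e-04]), 'wrist_force': array([ 0.22478038,  0.59015192, -0.25621392]), 'wrist_torque': array([ 0.03373511, -0.00184432, -0.01448033]), 'grip_width': 91.8614140081176}
8.0
scene {'K': array([[411.08844706,   0.        , 252.35496367],
       [  0.        , 411.08844706, 194.26126926],
       [  0.        ,   0.        ,   1.        ]]), 'rvec': array([ 0.27112966, -2.88591096,  0.99418941]), 'tvec': array([ 528.28822981,  152.46707202, 1014.37572742])}
top {'K': array([[393.7440448 ,   0.        , 266.98544246],
       [  0.        , 393.7440448 , 196.60867677],
       [  0.        ,   0.        ,   1.        ]]), 'rvec': array([ 2.16676447, -2.22796517,  0.02620698]), 'tvec': array([8.57986434e-01, 5.35083691e+02, 1.05291584e+03])}
wrist {'K': array([[332.11045186,   0.        , 246.4143595 ],
       [  0.        , 332.11045186, 191.82489184],
       [  0.        ,   0.        ,   1.        ]]), 'rvec': array([-2.29761564, -1.73587627, -0.27199217]), 'tvec': array([-648.37424973,  -37.30139267,  392.6290463 ])}
```

View pics/scene0.png

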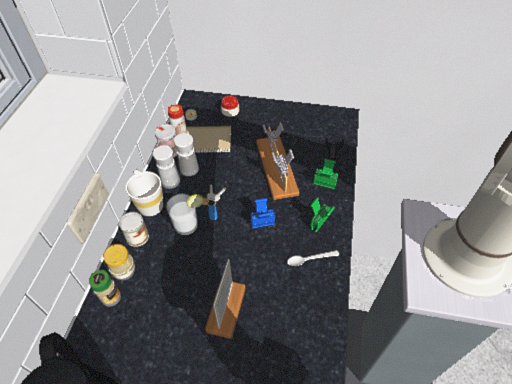

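View pics/top0.png

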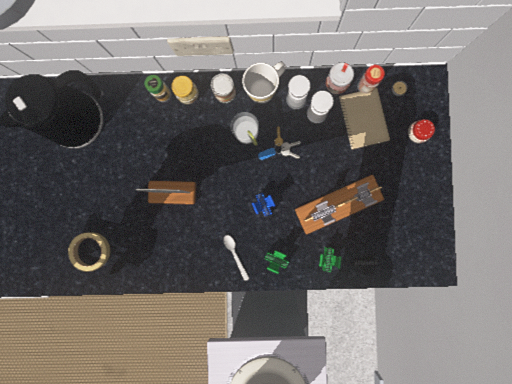

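View pics/wrist0.png

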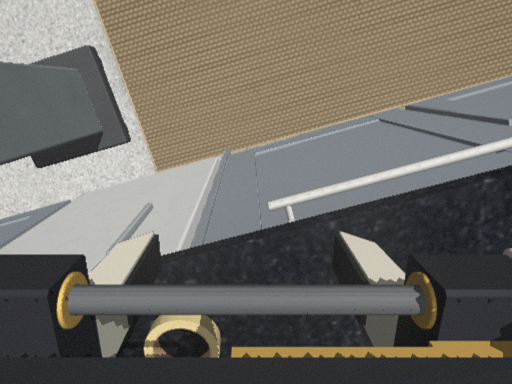

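The scene view shows the rail with two steel clips at about (277,160), the card block at (228,300), the spoon, glass and keys, and blue and green look-alikes. Next I'll enlarge the crops.

```bash
cat > h.py <<'E'
import numpy as np, cv2
from workcell import get_obs, grab_frame, camera_info
def proj(n,P,ci=None):
    c=ci or camera_info(n); return cv2.projectPoints(np.array(P,float).reshape(-1,1,3),c["rvec"],c["tvec"],c["K"],None)[0][:,0]
def back(n,uv,z,ci=None):
    c=ci or camera_info(n);R=cv2.Rodrigues(c["rvec"])[0];C=-R.T@c["tvec"].ravel()
    d=R.T@np.linalg.inv(c["K"])@np.array([uv[0],uv[1],1.]);return C+d*(z-C[2])/d[2]
E
python3 - <<'E'
from h import *
print(proj("top",[get_obs()["tool_pos"]]))
for n in("top","scene"):
    R=cv2.Rodrigues(camera_info(n)["rvec"])[0];print(n,-R.T@camera_info(n)["tvec"])
t=cv2.imread("pics/top0.png");s=cv2.imread("pics/scene0.png")
cv2.imwrite("pics/tr.png",cv2.resize(t[165:245,285:395],None,fx=7,fy=7,interpolation=cv2.INTER_CUBIC))
cv2.imwrite("pics/tc.png",cv2.resize(t[165:220,125:205],None,fx=9,fy=9,interpolation=cv2.INTER_CUBIC))
cv2.imwrite("pics/sr.png",cv2.resize(s[115:205,245:315],None,fx=6,fy=6,interpolation=cv2.INTER_CUBIC))
cv2.imwrite("pics/sc.png",cv2.resize(s[255:340,195:255],None,fx=6,fy=6,interpolation=cv2.INTER_CUBIC))
E
```

```text
[[-31.66583839 370.44097298]]
top [ 496.79814935  -26.11247146 1071.19410222]
scene [408.1702729  595.11218117 900.29511735]
```

View pics/tr.png

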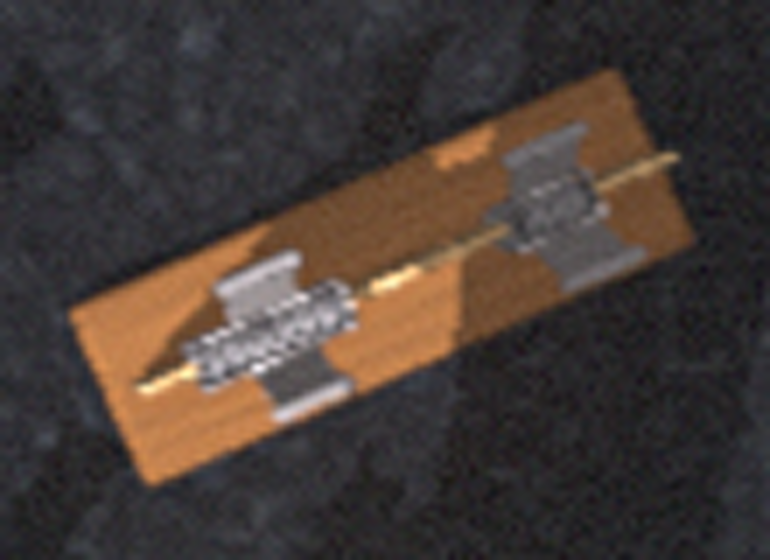

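View pics/tc.png

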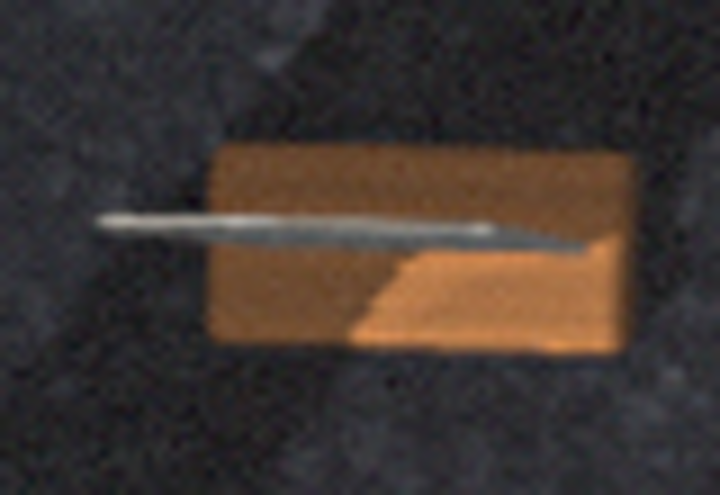

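View pics/sr.png

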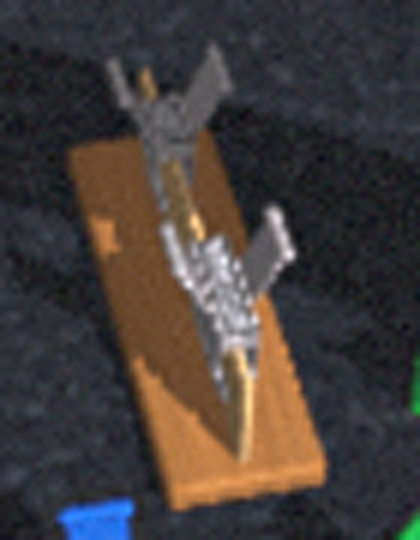

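View pics/sc.png

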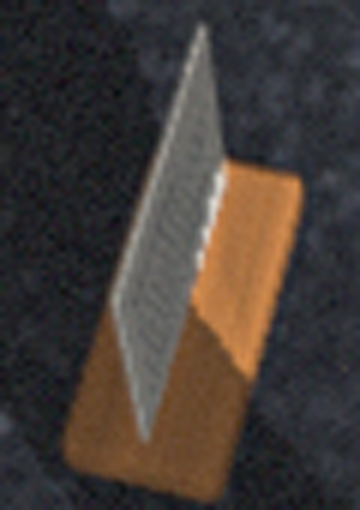

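Candidates in the top view are steel (324,213), steel (364,194), blue (263,206), and green (276,261) and (329,259). The wide clip is the steel one at (324,213): in the crop its barrel is about 175 px long against about 115 px for the other, and it's on the rail. Now I'll measure it.

```bash
python3 - <<'E'
from h import *
f=lambda x,y,s,ox,oy:((x+.5)/s-.5+ox,(y+.5)/s-.5+oy)
tr=lambda x,y:f(x,y,7,285,165); tc=lambda x,y:f(x,y,9,125,165)
sr=lambda x,y:f(x,y,6,245,115); sc=lambda x,y:f(x,y,6,195,255)
B=lambda n,uv,z:back(n,uv,z)
def show(l,ps):
    ps=np.array(ps);print(l,ps.round(1).tolist(),"mean",ps.mean(0).round(1))
c=[B("top",tr(*p),16) for p in[(70,312),(612,70),(697,240),(152,487)]];show("foot",c)
print("dims",np.linalg.norm(c[0]-c[1]),np.linalg.norm(c[1]-c[2]),"ang",np.arctan2(*(c[1]-c[0])[1::-1]),np.arctan2(*(c[2]-c[3])[1::-1]))
c=[B("top",tr(*p),70) for p in[(140,390),(678,157)]];show("railtop",c);print(np.linalg.norm(c[0]-c[1]),np.arctan2(*(c[0]-c[1])[1::-1]))
show("tabs wide",[B("top",tr(*p),110) for p in[(257,273),(312,400)]])
show("tabs wide scene",[B("scene",sr(*p),110) for p in[(172,243),(283,232)]])
show("tabs narrow",[B("top",tr(*p),110) for p in[(545,148),(605,270)]])
show("rail scene",[B("scene",sr(*p),70) for p in[(240,350),(146,72)]])
c=[B("top",tc(*p),24) for p in[(215,147),(632,153),(620,352),(210,340)]];show("block",c)
print("ang",np.arctan2(*(c[0]-c[1])[1::-1]))
c=[B("top",tc(*p),145) for p in[(97,220),(490,229)]];show("card",c);print(np.linalg.norm(c[0]-c[1]),np.arctan2(*(c[0]-c[1])[1::-1]))
c=[B("scene",sc(*p),145) for p in[(112,302),(202,25)]];show("card s",c);print(np.linalg.norm(c[0]-c[1]),np.arctan2(*(c[0]-c[1])[1::-1]))
t=B("top",(245,127),112);print("glass",t)
from scipy.spatial.transform import Rotation as Ro
q=get_obs()["eef_rot"];print(Ro.from_quat(np.r_[q[1:],q[0]]).as_matrix().round(3))
E
```

```text
foot [[499.0, -87.0, 16.0], [585.8, -296.9, 16.0], [519.9, -326.8, 16.0], [431.5, -116.2, 16.0]] mean [ 509.1 -206.7   16. ]
dims 227.1470665868173 72.40211076997595 ang -1.1788359363884104 -1.1734970457372176
railtop [[470.0, -108.4, 70.0], [549.0, -305.7, 70.0]] mean [ 509.5 -207.    70. ]
212.5791586528949 1.951439012423853
tabs wide [[510.6, -147.0, 110.0], [466.0, -164.7, 110.0]] mean [ 488.3 -155.8  110. ]
tabs wide scene [[509.6, -149.7, 110.0], [462.6, -164.9, 110.0]] mean [ 486.1 -157.3  110. ]
tabs narrow [[551.3, -248.5, 110.0], [508.3, -267.8, 110.0]] mean [ 529.8 -258.2  110. ]
rail scene [[474.5, -128.2, 70.0], [545.8, -298.9, 70.0]] mean [ 510.2 -213.5   70. ]
block [[585.3, 301.7, 24.0], [580.0, 177.5, 24.0], [521.1, 182.3, 24.0], [528.0, 304.1, 24.0]] mean [553.6 241.4  24. ]
ang 1.5278721632476957
card [[556.8, 295.2, 145.0], [551.5, 191.7, 145.0]] mean [554.1 243.5 145. ]
103.62840114082304 1.519663495168699
card s [[555.2, 296.0, 145.0], [549.6, 192.4, 145.0]] mean [552.4 244.2 145. ]
103.80736434969793 1.516792599098266
glass [703.66469858  34.02408851 112.        ]
[[-0.962  0.272 -0.   ]
 [ 0.272  0.962 -0.001]
 [ 0.    -0.002 -1.   ]]
```

```bash
cat > to.py <<'E'
import sys
from h import *
from scipy.spatial.transform import Rotation as Ro
# usage: to.py x y z [yaw of tool y]
o=get_obs();q=o["eef_rot"];R=Ro.from_quat(np.r_[q[1:],q[0]]).as_matrix()
a=[float(v) for v in sys.argv[1:]]
print("t",round(o["t"],2),"pos",o["tool_pos"].round(1),"grip",round(o["grip_width"],1),"F",o["wrist_force"].round(1),"q",o["qpos"].round(2),"zaxis",R[:,2].round(3))
print("shift tool cm",(R.T@(np.array(a[:3])-o["tool_pos"])/10).round(2))
if len(a)>3:
    y=np.arctan2(R[1,1],R[0,1]);e=(y-a[3]);e=(e+np.pi/2)%np.pi-np.pi/2;print("yaw",y.round(3),"turn",e.round(3))
E
python3 -m jog '[[9.18,-4.55,-1.76,-0.8,0],[9.18,-4.55,-1.76,-0.8,0],[9.18,-4.55,-1.76,-0.8,0],[9.18,-4.55,-1.76,-0.8,0],[9.18,-4.55,-1.76,-0.8,0],[9.18,-4.55,-1.76,-0.8,0],[9.18,-4.55,-1.76,-0.8,0]]' 20; python3 to.py 488.6 -156 290 0.385
```

```text
t: 1.02
tool_pos: [452.0, 416.8, 287.6]
eef_rot: [-0.003, 0.132, 0.991, -0.002]
wrist_force: [1.8, 0.2, 1.0]
grip_width: 91.7
t 1.02 pos [452.  416.8 287.6] grip 91.7 F [1.8 0.2 1. ] q [-0.53  0.39 -0.34  1.58  0.13  1.21  0.41] zaxis [-0.006 -0.004 -1.   ]
shift tool cm [-1.850e+01 -5.434e+01 -3.000e-02]
yaw 1.306 turn 0.921
```

```bash
python3 -m jog '[[9.18,-1.85,-5.43,0,0],[9.18,-1.85,-5.43,0,0],[9.18,-1.85,-5.43,0,0],[9.18,-1.85,-5.43,0,0],[9.18,-1.85,-5.43,0,0],[9.18,-1.85,-5.43,0,0],[9.18,-1.85,-5.43,0,0],[9.18,-1.85,-5.43,0,0],[9.18,-1.85,-5.43,0,0],[9.18,-1.85,-5.43,0,0],[9.18,0,0,0,0.184],[9.18,0,0,0,0.184]]' 20;python3 -m jog '[[9.18,0,0,0,0.184],[9.18,0,0,0,0.184],[9.18,0,0,0,0.184],[9.18,0,0,0,0]]'; python3 to.py 488.6 -156 180 0.385
```

```text
t: 2.52
tool_pos: [487.5, -180.5, 287.6]
eef_rot: [-0.002, 0.317, 0.948, -0.003]
wrist_force: [1.1, 0.5, -0.5]
grip_width: 91.6
t: 3.02
tool_pos: [486.2, -180.9, 286.3]
eef_rot: [-0.002, 0.566, 0.824, -0.004]
wrist_force: [0.4, 0.3, -0.4]
grip_width: 91.5
t 3.02 pos [ 486.2 -180.9  286.3] grip 91.5 F [ 0.4  0.3 -0.4] q [ 0.18  0.19  0.14  1.83 -0.02  1.13  0.69] zaxis [-0.009 -0.004 -1.   ]
shift tool cm [ 2.25  1.21 10.62]
yaw 0.367 turn -0.018
```

```bash
python3 -m jog '[[9.18,1.12,0.6,4,-0.018],[9.18,1.12,0.6,4,0],[9.18,0,0,2.5,0],[9.18,0,0,0,0]]'; python3 to.py 488.6 -156 99 0.385; python3 - <<'E'
from h import *
ci=camera_info("wrist");im=grab_frame("wrist")[:,:,::-1].copy()
cv2.imwrite("pics/w1.png",cv2.resize(im,None,fx=1.5,fy=1.5,interpolation=cv2.INTER_CUBIC))
np.savez("ci.npz",**ci)
print(proj("wrist",[[488.6,-156,110]],ci)*1.5)
E
```

```text
t: 3.52
tool_pos: [489.0, -155.4, 179.2]
eef_rot: [-0.001, 0.552, 0.834, -0.004]
wrist_force: [-0.0, -0.2, -0.0]
grip_width: 91.9
t 3.52 pos [ 489.  -155.4  179.2] grip 91.9 F [-0.  -0.2 -0. ] q [ 0.16  0.3   0.11  1.96 -0.03  0.9   0.69] zaxis [-0.006 -0.005 -1.   ]
shift tool cm [-0.02  0.    8.02]
yaw 0.402 turn 0.017
[[371.7508009  313.75271923]]
```

View pics/w1.png

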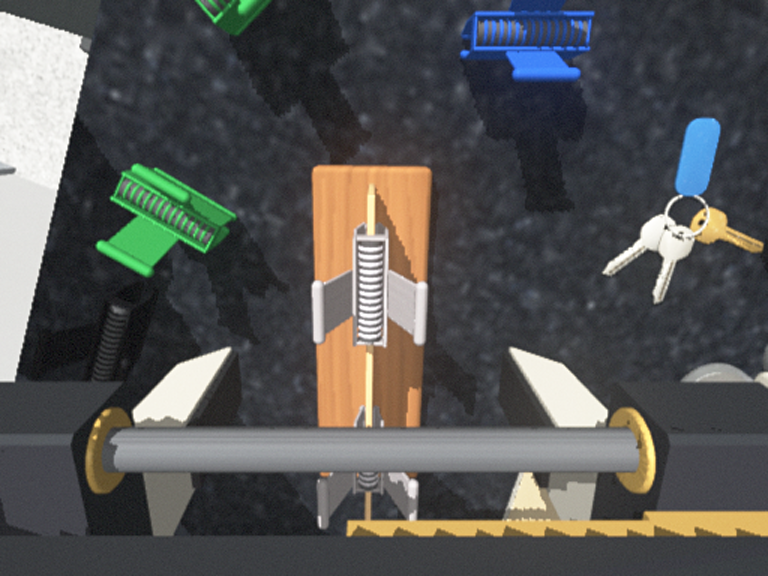

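The wrist view confirms the clip, with tabs at (317,312) and (421,312). Their midpoint is within 1 mm of the prediction and the rail runs upright in the image, so I'll descend.

```bash
python3 -m jog '[[9.18,0,0,2.5,0.015],[9.18,0,0,2.5,0],[9.18,0,0,2,0],[9.18,0,0,0.9,0],[9.18,0,0,0,0]]' 20; python3 to.py 488.6 -156 99 0.385; python3 - <<'E'
from h import *
im=grab_frame("wrist")[:,:,::-1].copy()
cv2.imwrite("pics/w2.png",cv2.resize(im,None,fx=1.5,fy=1.5,interpolation=cv2.INTER_CUBIC))
E
```

```text
t: 4.2
tool_pos: [496.6, -158.5, 107.2]
eef_rot: [0.006, 0.555, 0.832, -0.001]
wrist_force: [-0.8, -0.2, -0.1]
grip_width: 91.7
t 4.2 pos [ 496.6 -158.5  107.2] grip 91.7 F [-0.8 -0.2 -0.1] q [ 0.17  0.41  0.1   2.   -0.05  0.73  0.7 ] zaxis [ 0.009 -0.008 -1.   ]
shift tool cm [ 0.55 -0.64  0.81]
yaw 0.393 turn 0.008
```

View pics/w2.png

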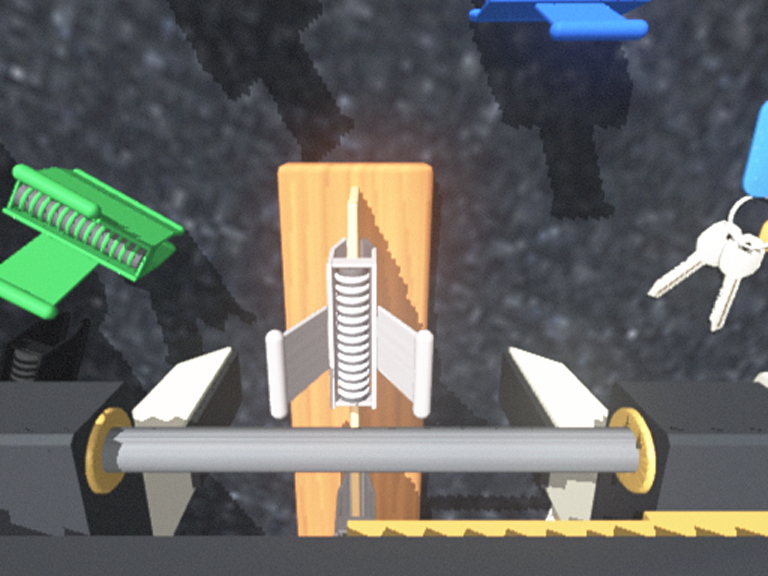

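It drifted 8 mm during the descent: the tab midpoint is at u=350 while the jaw centre is at 372. I'll correct that.

```bash
python3 -m jog '[[9.18,0.55,-0.64,0.4,0],[9.18,0,0,0.4,0],[9.18,0,0,0,0]]' 20; python3 to.py 488.6 -156 99 0.385
```

```text
t: 4.62
tool_pos: [489.7, -156.2, 101.1]
eef_rot: [0.008, 0.555, 0.832, -0.0]
wrist_force: [0.4, 0.1, 0.7]
grip_width: 91.6
t 4.62 pos [ 489.7 -156.2  101.1] grip 91.6 F [0.4 0.1 0.7] q [ 0.17  0.4   0.1   2.02 -0.05  0.7   0.7 ] zaxis [ 0.013 -0.009 -1.   ]
shift tool cm [ 0.06 -0.09  0.21]
yaw 0.393 turn 0.008
```

```bash
python3 -m jog '[[9.18,0.06,-0.1,0.2,0.008],[9.18,0,0,0,0]]' 20; python3 to.py 488.6 -156 99 0.385; python3 - <<'E'
from h import *
im=grab_frame("wrist")[:,:,::-1].copy()
cv2.imwrite("pics/w3.png",cv2.resize(im,None,fx=1.5,fy=1.5,interpolation=cv2.INTER_CUBIC))
E
```

```text
t: 4.88
tool_pos: [488.6, -156.1, 99.1]
eef_rot: [0.008, 0.559, 0.829, 0.0]
wrist_force: [0.9, 0.2, 0.4]
grip_width: 91.9
t 4.88 pos [ 488.6 -156.1   99.1] grip 91.9 F [0.9 0.2 0.4] q [ 0.17  0.41  0.1   2.03 -0.06  0.69  0.69] zaxis [ 0.014 -0.009 -1.   ]
shift tool cm [ 0.01 -0.    0.01]
yaw 0.385 turn -0.0
```

View pics/w3.png

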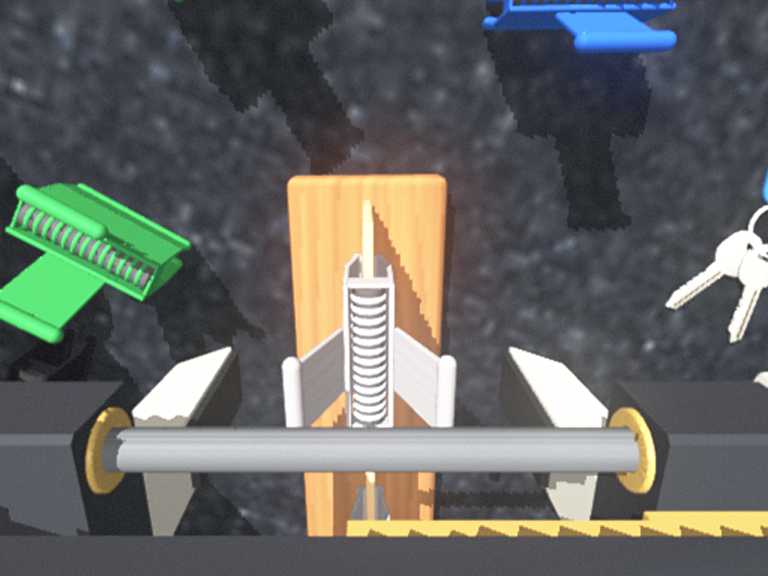

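```bash
python3 -m jog '[[5.6,0,0,0,0],[5.0,0,0,0,0],[4.4,0,0,0,0],[3.8,0,0,0,0],[3.2,0,0,0,0],[2.3,0,0,0,0],[2.3,0,0,0,0],[2.3,0,0,0,0]]' 20; python3 to.py 488.6 -156 99 0.385; python3 - <<'E'
from h import *
im=grab_frame("wrist")[:,:,::-1].copy()
cv2.imwrite("pics/w4.png",cv2.resize(im,None,fx=1.5,fy=1.5,interpolation=cv2.INTER_CUBIC))
E
```

```text
t: 5.92
tool_pos: [492.6, -155.1, 102.8]
eef_rot: [0.011, 0.558, 0.83, 0.002]
wrist_force: [-0.1, -0.5, -1.4]
grip_width: 24.3
t 5.92 pos [ 492.6 -155.1  102.8] grip 24.3 F [-0.1 -0.5 -1.4] q [ 0.17  0.4   0.1   2.02 -0.06  0.7   0.69] zaxis [ 0.021 -0.009 -1.   ]
shift tool cm [ 0.07 -0.41  0.37]
yaw 0.387 turn 0.002
```

View pics/w4.png

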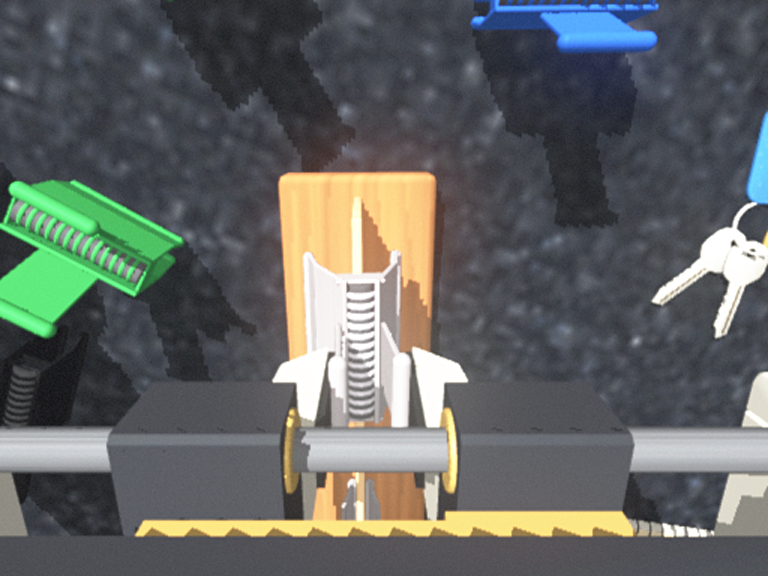

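The beads at u=337 and 402 are held between the pads, the opening is 24.3 mm, and the jaws gape clear of the rail. Now I'll lift.

```bash
python3 -m jog '[[2.3,0.03,-0.2,-1.0,0],[2.3,0,0,-1.5,0],[2.3,0,0,-2,0],[2.3,0,0,-2,0],[2.3,0,0,-2,0]]' 20; python3 to.py 488.6 -156 290 0.385; python3 - <<'E'
from h import *
im=grab_frame("wrist")[:,:,::-1].copy()
cv2.imwrite("pics/w5.png",cv2.resize(im,None,fx=1.5,fy=1.5,interpolation=cv2.INTER_CUBIC))
E
```

```text
t: 6.6
tool_pos: [486.6, -155.4, 191.2]
eef_rot: [0.009, 0.559, 0.829, 0.001]
wrist_force: [0.0, -0.5, -0.9]
grip_width: 24.7
t 6.6 pos [ 486.6 -155.4  191.2] grip 24.7 F [ 0.  -0.5 -0.9] q [ 0.15  0.26  0.12  1.97 -0.03  0.89  0.67] zaxis [ 0.016 -0.008 -1.   ]
shift tool cm [-0.27  0.28 -9.87]
yaw 0.385 turn 0.0
```

View pics/w5.png

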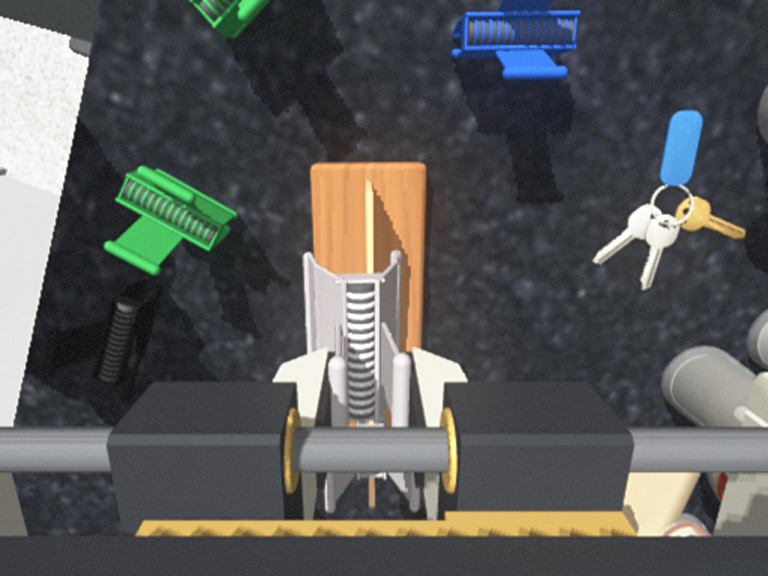

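Clip is off the rail, gaping and held. I'll raise it further and turn it.

```bash
python3 -m jog '[[2.3,0,0,-3,0],[2.3,0,0,-3,0],[2.3,0,0,-2,0.1],[2.3,0,0,0,0.11],[2.3,0,0,0,0.11],[2.3,0,0,0,0.11],[2.3,0,0,0,0]]' 20; python3 to.py 553 243.5 280 -0.052
```

```text
t: 7.52
tool_pos: [485.8, -156.0, 280.5]
eef_rot: [0.013, 0.728, 0.686, 0.006]
wrist_force: [0.6, -0.3, -0.6]
grip_width: 24.4
t 7.53 pos [ 485.8 -156.   280.5] grip 24.4 F [ 0.6 -0.3 -0.6] q [ 0.11  0.15  0.16  1.88 -0.02  1.08  0.22] zaxis [ 0.026 -0.011 -1.   ]
shift tool cm [40.27  4.35 -0.2 ]
yaw -0.059 turn -0.007
```

```bash
python3 -m jog '[[2.3,2,0.2,0,0],[2.3,4,0.4,0,0],[2.3,4,0.45,0,0],[2.3,4,0.45,0,0],[2.3,4,0.45,0,0],[2.3,4,0.45,0,0],[2.3,4,0.45,0,0],[2.3,4,0.45,0,0],[2.3,4,0.45,0,0],[2.3,4,0.4,0,0],[2.3,2,0.2,0,0],[2.3,0,0,0,0]]' 20; python3 to.py 553 243.5 280 -0.052
```

```text
t: 9.02
tool_pos: [549.6, 250.2, 278.0]
eef_rot: [0.014, 0.719, 0.695, 0.005]
wrist_force: [0.1, -0.1, -2.1]
grip_width: 24.7
t 9.03 pos [549.6 250.2 278. ] grip 24.7 F [ 0.1 -0.1 -2.1] q [-0.41  0.34 -0.1   1.65  0.06  1.14 -0.56] zaxis [ 0.026 -0.013 -1.   ]
shift tool cm [-0.66  0.37 -0.18]
yaw -0.035 turn 0.017
```

```bash
python3 -m jog '[[2.3,-0.66,0.37,1,0.017],[2.3,0,0,1.5,0],[2.3,0,0,0,0]]' 20; python3 to.py 553 243.5 189 -0.052; python3 - <<'E'
from h import *
im=grab_frame("wrist")[:,:,::-1].copy()
cv2.imwrite("pics/w6.png",cv2.resize(im,None,fx=1.5,fy=1.5,interpolation=cv2.INTER_CUBIC))
im=grab_frame("scene")[:,:,::-1].copy()
cv2.imwrite("pics/s6.png",cv2.resize(im[170:350,130:330],None,fx=4,fy=3.3,interpolation=cv2.INTER_CUBIC))
im=grab_frame("top")[:,:,::-1].copy()
cv2.imwrite("pics/t6.png",cv2.resize(im[140:260,80:240],None,fx=4,fy=4,interpolation=cv2.INTER_CUBIC))
E
```

```text
t: 9.4
tool_pos: [554.4, 236.4, 250.9]
eef_rot: [0.015, 0.727, 0.686, 0.004]
wrist_force: [-0.2, 0.8, -0.4]
grip_width: 24.6
t 9.4 pos [554.4 236.4 250.9] grip 24.6 F [-0.2  0.8 -0.4] q [-0.39  0.36 -0.09  1.68  0.07  1.09 -0.57] zaxis [ 0.025 -0.016 -1.   ]
shift tool cm [ 0.79 -0.34  6.17]
yaw -0.059 turn -0.007
```

View pics/w6.png

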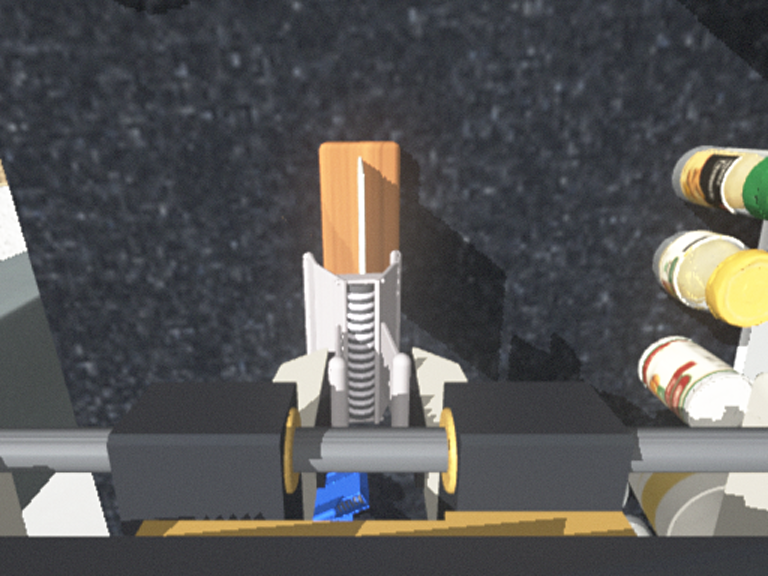

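View pics/s6.png

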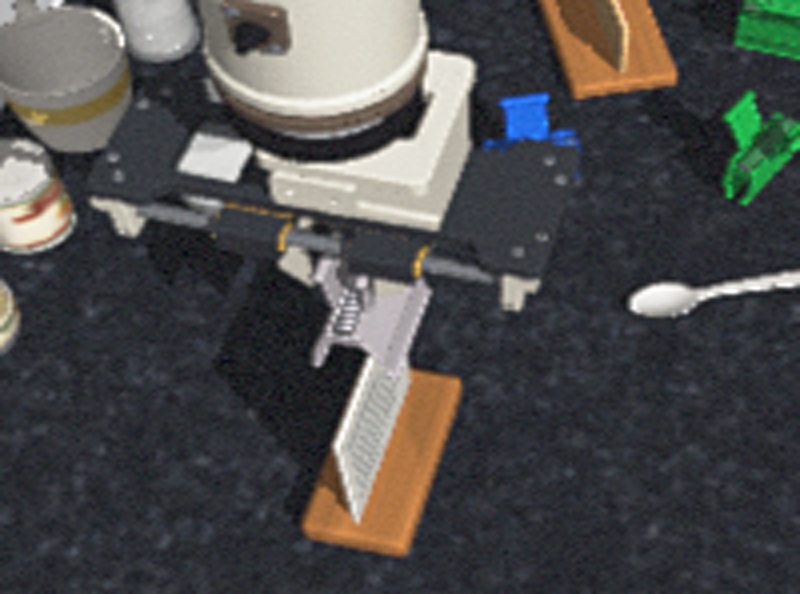

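```bash
python3 - <<'E'
from h import *
from scipy.spatial.transform import Rotation as Ro
o=get_obs();q=o["eef_rot"];R=Ro.from_quat(np.r_[q[1:],q[0]]).as_matrix();ci=camera_info("wrist")
for mid in(22,26,30):
  P=[(30,19,mid+36),(30,-19,mid+36),(30,0,mid),(-30,0,mid),(13,10,mid-37),(13,-10,mid-37)]
  print(mid,(proj("wrist",[o["tool_pos"]+R@np.array(p,float) for p in P],ci)*1.5).round().tolist())
# card ends
for P in([554,243.5,145],[556.5,295.5,145],[551.5,191.5,145]): print(P,(proj("wrist",[P],ci)*1.5).round())
w=cv2.imread("pics/w6.png");cv2.imwrite("pics/w6c.png",cv2.resize(w[120:440,270:460],None,fx=3,fy=1.8,interpolation=cv2.INTER_CUBIC))
E
```

```text
22 [[416.0, 256.0], [328.0, 256.0], [372.0, 281.0], [372.0, 424.0], [406.0, 370.0], [340.0, 370.0]]
26 [[415.0, 254.0], [329.0, 254.0], [372.0, 278.0], [372.0, 419.0], [405.0, 364.0], [341.0, 364.0]]
30 [[414.0, 252.0], [329.0, 252.0], [372.0, 275.0], [372.0, 413.0], [404.0, 359.0], [341.0, 359.0]]
[554, 243.5, 145] [[362. 275.]]
[556.5, 295.5, 145] [[361. 177.]]
[551.5, 191.5, 145] [[364. 362.]]
```

View pics/w6c.png

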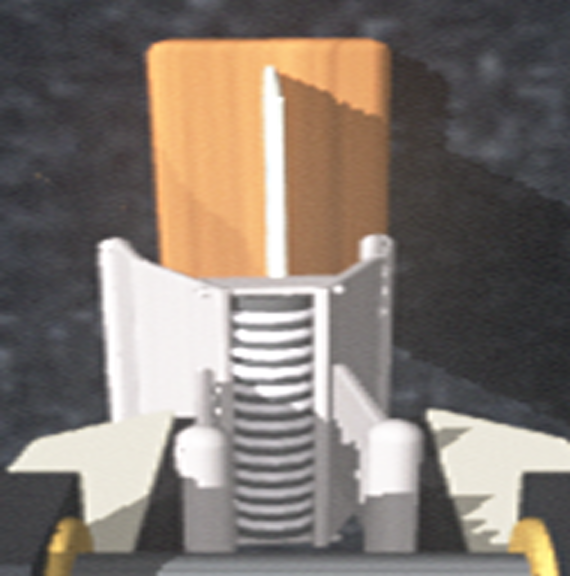

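View pics/t6.png

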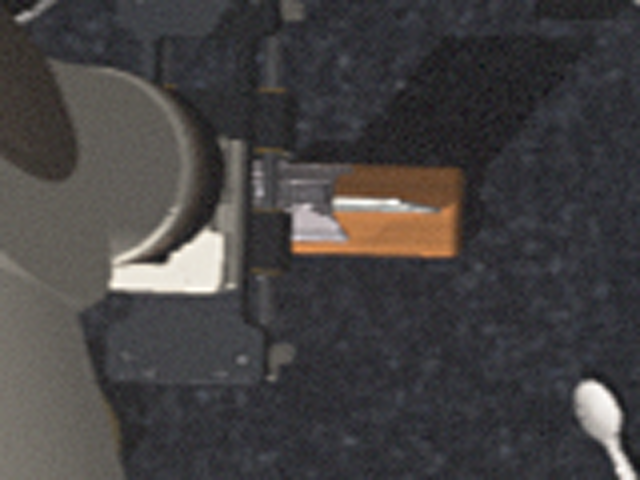

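The clip hangs rolled about 0.1 rad in the pads: lip midpoint at u=352 and bead midpoint at u=369. That's within tolerance and I'll compensate for it. The card's far end shows at v≈158 against a prediction of 177, so the arm may have still been settling. I'll recheck it with a synchronised picture.

```bash
python3 - <<'E'
from h import *
o=get_obs();ci=camera_info("wrist");im=grab_frame("wrist")[:,:,::-1].copy();o2=get_obs()
print(o["tool_pos"],o2["tool_pos"],o2["t"],o2["dq"].round(3))
for P in([556.5,295.5,145],[585,302,24],[528,304,24]): print(P,(proj("wrist",[P],ci)).round(1))
cv2.imwrite("pics/w7.png",cv2.resize(im[85:185,200:280],None,fx=6,fy=6,interpolation=cv2.INTER_CUBIC))
E
```

```text
[555.47415317 237.87855007 252.97847656] [555.50498361 238.38997634 253.28441329] 9.6 [-0.004 -0.002 -0.006 -0.005 -0.     0.001  0.001]
[556.5, 295.5, 145] [[240.4 118.1]]
[585, 302, 24] [[264.5  98.6]]
[528, 304, 24] [[212.6 100. ]]
```

View pics/w7.png

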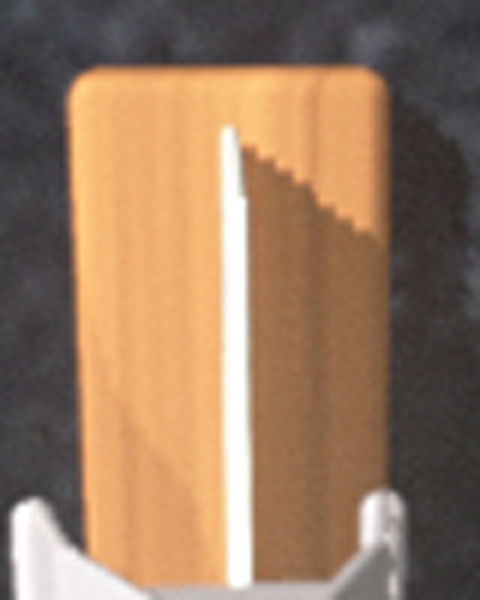

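The card's top corner shows at (240.5,117.5) against a predicted (240.4,118.1), so the card pose is confirmed. To centre the lip midline on the card, the TCP should go to about (560,244).

```bash
python3 to.py 560.2 244 222 -0.052;  python3 -m jog '[[2.3,0.6,0.4,1.2,-0.005],[2.3,0,0,1.5,0],[2.3,0,0,0,0],[2.3,0,0,0,0]]' 20; python3 to.py 560.2 244 222 -0.052
```

```text
t 9.6 pos [555.5 238.4 253.3] grip 24.5 F [ 0.1 -0.4 -0.9] q [-0.39  0.36 -0.09  1.68  0.07  1.09 -0.57] zaxis [ 0.029 -0.014 -0.999]
shift tool cm [0.63 0.34 3.13]
yaw -0.057 turn -0.005
t: 10.1
tool_pos: [560.9, 245.0, 224.5]
eef_rot: [0.015, 0.725, 0.689, 0.006]
wrist_force: [0.2, -0.5, -0.5]
grip_width: 24.4
t 10.1 pos [560.9 245.  224.5] grip 24.4 F [ 0.2 -0.5 -0.5] q [-0.4   0.4  -0.09  1.69  0.07  1.04 -0.57] zaxis [ 0.029 -0.014 -0.999]
shift tool cm [-0.1  -0.07  0.25]
yaw -0.05 turn 0.002
```

```bash
python3 - <<'E'
from h import *
im=grab_frame("wrist")[:,:,::-1].copy()
cv2.imwrite("pics/w8.png",cv2.resize(im[85:290,180:310],None,fx=4,fy=2.9,interpolation=cv2.INTER_CUBIC))
im=grab_frame("scene")[:,:,::-1].copy()
cv2.imwrite("pics/s8.png",cv2.resize(im[240:345,190:260],None,fx=6,fy=5.6,interpolation=cv2.INTER_CUBIC))
E
```

```text
(no output)
```

View pics/w8.png

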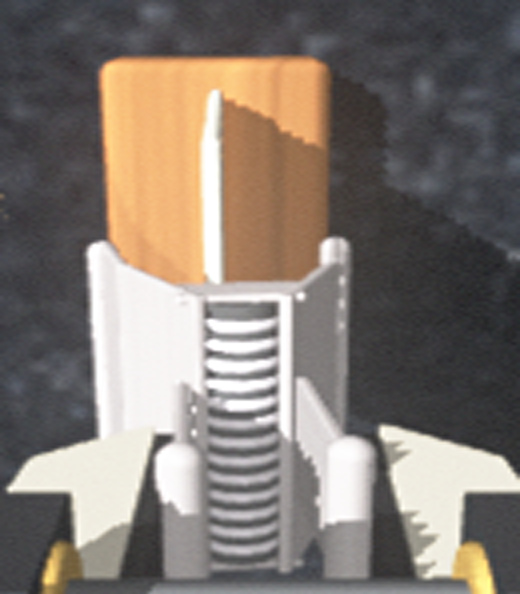

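View pics/s8.png

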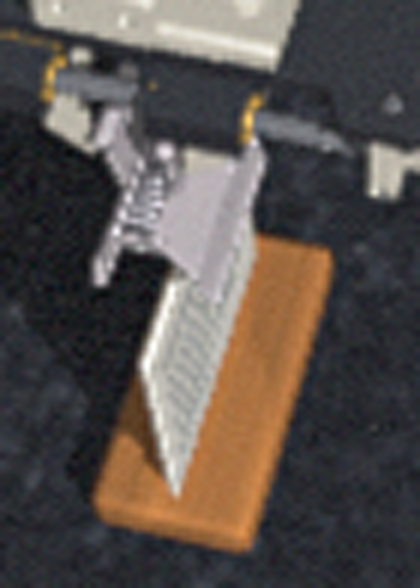

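The card (u=214) sits between the lips (100 and 335, midpoint 217), and the clip is centred and square to it. I'll lower it slowly.

```bash
python3 -m jog '[[2.3,-0.1,-0.1,0.7,0],[2.3,0,0,0.7,0],[2.3,0,0,0.7,0],[2.3,0,0,0,0],[2.3,0,0,0,0]]' 20; python3 to.py 559.5 244 191 -0.052
```

```text
t: 10.82
tool_pos: [560.6, 243.4, 202.5]
eef_rot: [0.015, 0.725, 0.689, 0.006]
wrist_force: [-0.1, -0.7, -1.4]
grip_width: 24.8
t 10.82 pos [560.6 243.4 202.5] grip 24.8 F [-0.1 -0.7 -1.4] q [-0.4   0.42 -0.09  1.71  0.07  0.99 -0.57] zaxis [ 0.03  -0.013 -0.999]
shift tool cm [ 0.07 -0.14  1.15]
yaw -0.051 turn 0.001
```

```bash
python3 -m jog '[[2.3,0.05,-0.15,0.5,0],[2.3,0,0,0.5,0],[2.3,0,0,0.2,0],[2.3,0,0,0,0],[2.3,0,0,0,0]]' 20; python3 to.py 559.5 244 191 -0.052; python3 - <<'E'
from h import *
im=grab_frame("wrist")[:,:,::-1].copy()
cv2.imwrite("pics/w9.png",cv2.resize(im[85:290,180:310],None,fx=4,fy=2.9,interpolation=cv2.INTER_CUBIC))
im=grab_frame("scene")[:,:,::-1].copy()
cv2.imwrite("pics/s9.png",cv2.resize(im[240:345,190:260],None,fx=6,fy=5.6,interpolation=cv2.INTER_CUBIC))
E
python3 to.py 559.5 244 191 -0.052
```

```text
t: 11.45
tool_pos: [559.6, 244.0, 189.9]
eef_rot: [0.015, 0.725, 0.689, 0.007]
wrist_force: [0.9, -0.0, -0.6]
grip_width: 24.6
t 11.45 pos [559.6 244.  189.9] grip 24.6 F [ 0.9 -0.  -0.6] q [-0.4   0.43 -0.09  1.73  0.08  0.97 -0.58] zaxis [ 0.03  -0.013 -0.999]
shift tool cm [-0.   -0.01 -0.11]
yaw -0.051 turn 0.001
t 11.55 pos [559.6 244.1 190. ] grip 24.8 F [ 0.5  0.1 -1.6] q [-0.4   0.43 -0.09  1.73  0.08  0.97 -0.58] zaxis [ 0.03  -0.013 -0.999]
shift tool cm [-0.01 -0.   -0.1 ]
yaw -0.051 turn 0.001
```

View pics/w9.png

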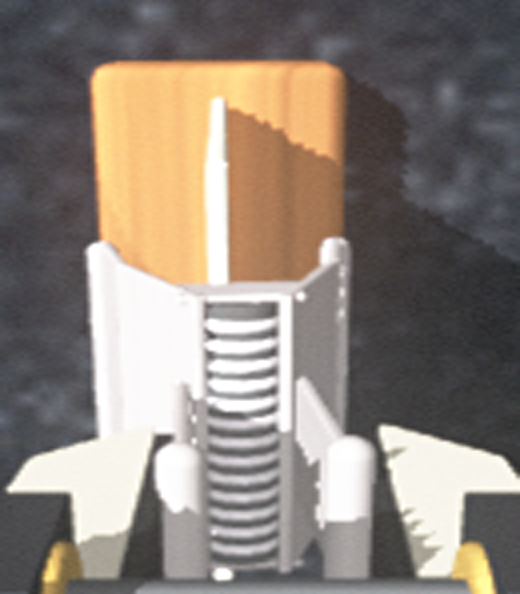

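View pics/s9.png

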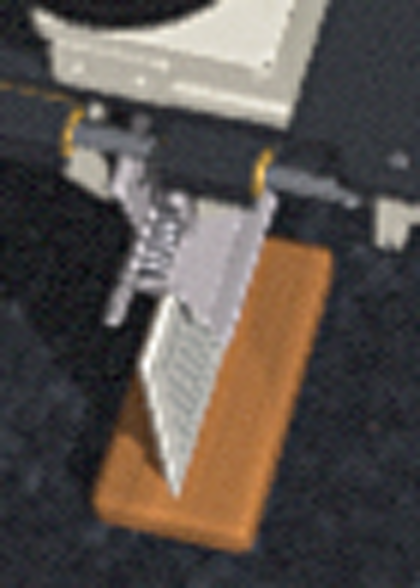

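Card passes between the jaws. I'll check the depth against the model, then make a last small centring nudge.

```bash
python3 -m jog '[[2.3,0,-0.1,0,0],[2.3,0,0,0,0],[2.3,0,0,0,0],[2.3,0,0,0,0]]' 20; python3 - <<'E'
from h import *
from scipy.spatial.transform import Rotation as Ro
o=get_obs();q=o["eef_rot"];R=Ro.from_quat(np.r_[q[1:],q[0]]).as_matrix()
print(o["tool_pos"],o["wrist_force"],o["t"],o["grip_width"])
im=grab_frame("scene")[:,:,::-1].copy()
a=0.105
S=Ro.from_euler("x",a).as_matrix()
for mid in(22,26,30):
  # clip frame rolled about the bead axis, in tool coords (x along jaws, z down)
  pts=[]
  for p in[(30,19,36),(30,-19,36),(-30,19,36),(-30,-19,36),(30,0,0)]:
    v=np.array(p,float)+[0,0,37]; v=S@v; v[1]-=1; v[2]+=mid-37
    pts.append(o["tool_pos"]+R@v)
  pts=np.array(pts); px=proj("scene",pts)
  print(mid,pts.round(1).tolist()); print(((px-[190,240]+.5)*[6,5.6]).round().tolist())
cv2.imwrite("pics/s10.png",cv2.resize(im[240:345,190:260],None,fx=6,fy=5.6,interpolation=cv2.INTER_CUBIC))
im=grab_frame("top")[:,:,::-1].copy();cv2.imwrite("pics/t10.png",im)
im=grab_frame("wrist")[:,:,::-1].copy()
cv2.imwrite("pics/w10.png",cv2.resize(im[85:290,180:310],None,fx=4,fy=2.9,interpolation=cv2.INTER_CUBIC))
E
```

```text
t: 12.05
tool_pos: [558.7, 244.2, 190.3]
eef_rot: [0.015, 0.725, 0.689, 0.007]
wrist_force: [-0.2, 0.3, -0.9]
grip_width: 24.7
[558.65363196 244.17415767 190.30565193] [-0.1621713   0.29465423 -0.88228352] 12.05 24.690044349028213
22 [[572.3, 272.8, 130.7], [534.4, 274.8, 133.5], [569.2, 212.9, 131.4], [531.3, 214.9, 134.2], [556.0, 274.1, 168.0]]
[[114.0, 313.0], [223.0, 334.0], [167.0, 165.0], [271.0, 183.0], [151.0, 279.0]]
26 [[572.4, 272.8, 126.7], [534.5, 274.8, 129.5], [569.3, 212.9, 127.4], [531.5, 214.8, 130.2], [556.1, 274.0, 164.0]]
[[115.0, 318.0], [223.0, 338.0], [167.0, 170.0], [272.0, 188.0], [152.0, 284.0]]
30 [[572.5, 272.7, 122.7], [534.7, 274.7, 125.5], [569.4, 212.8, 123.4], [531.6, 214.8, 126.2], [556.2, 274.0, 160.0]]
[[116.0, 322.0], [224.0, 343.0], [168.0, 175.0], [272.0, 193.0], [152.0, 288.0]]
```

View pics/s10.png

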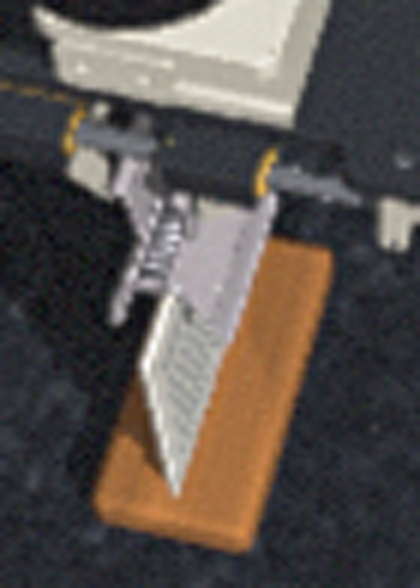

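View pics/w10.png

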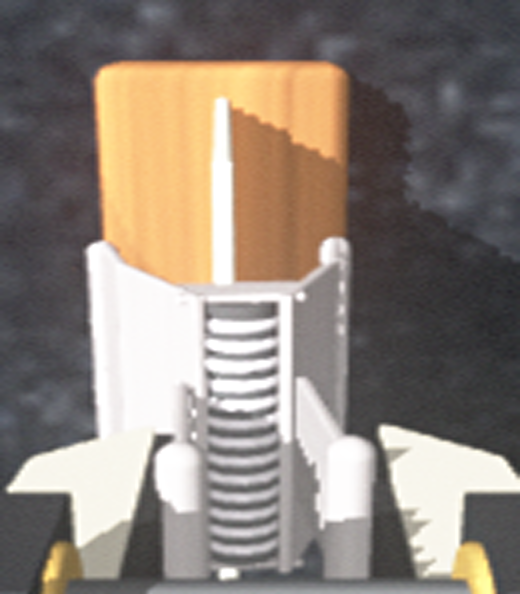

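View pics/t10.png

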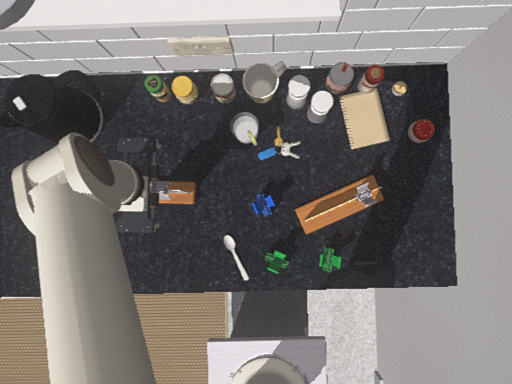

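The model matches the picture: far lip at (115,318) and near lip at (223,338). The lips are at z of about 127–130, 15–18 mm below the edge, and about 19 mm either side of the card. The arm is at rest and the bystanders haven't moved, so I'm handing in.

```bash
python3 to.py 558.7 244 190 -0.052; python3 -c "
from workcell import sign_off
print(sign_off())"
```

```text
t 12.2 pos [558.7 244.2 190.3] grip 24.6 F [-0.3  0.1 -1.1] q [-0.4   0.43 -0.09  1.73  0.08  0.96 -0.58] zaxis [ 0.031 -0.013 -0.999]
shift tool cm [-0.02  0.    0.03]
yaw -0.051 turn 0.001
the job is handed in; nothing more can be done
None
```

I squeezed the wide steel clip on the rail to its stop with 20 N and lifted it off while it gaped. I brought it down over the middle of the card's top edge and handed it in still held open there, at 12.2 s; `sign_off` gave no verdict.

**Last checks:**
- **Opening:** the gripper reads 24.6 mm, which puts the lips about 38 mm apart by your figures.
- **Position on the card:** by a model fitted to the pictures, the lips sit about 18–20 mm either side of the card. They are 15–18 mm below its edge, and the clip is centred along the edge to about 1 mm.
- **Contact:** the wrist force stayed within noise, about 1 N, and the pictures show no part of the clip touching the card or block. I had no direct contact reading.
- **Bystanders:** in the last top view the narrow clip, glass, spoon, keys and card block are where they were at the start.

**What wasn't as planned:**
- The clip sits rolled about 0.1 rad in the pads, roughly 0.07 rad from vertical. I shifted the tool so the card lies between the jaws.
- The arm drifted up to 8 mm on the approach to the rail and 4 mm while closing. I corrected the approach before gripping.

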